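Drift the old hinge pin out of a pipe vise

TASK

Take the headed drift (the square-handled rod with the round head, not the plain bar) from the rack and with its nose push the old hinge pin through the vise's lug until it comes out of the far side and drops into the catch tray. Keep pushing gently until the drift's head rests against the ring nut, which must be found by feel, hold it pressed there for a moment with about 10 to 12 N so that it is surely home (never 20 N: no hammering or ramming), then let go and leave the drift in the bore to keep the hole in line. Do not touch the old pin with the gripper, and leave everything else where it is.

Things in the scene. Friction and masses are not known exactly. Their poses are not given: they have to be found in the camera images.
- vise: Dark cast-iron pipe vise foot with its hinge lug, fixed. The lug is 44 mm long along the bore, 60 mm wide, top 130 mm above the bench plus a 15 mm plunger screw. Origin: on the bench below the bore's middle. x: along the level bore, the way the old pin must come out (drive to +x); z: up. A pipe saddle lower than the bore stands beside the lug, 57 to 120 mm to -y of the bore.
- boss: Boss 6 mm high on the lug's entry face, with a round ring nut (38 mm outside, 23 mm hole, 8 mm thick) whose hollow shank screws into it. Origin: on the bore axis at the lug's entry face; axes as the vise's. The nut's outer face, where the drift's head comes to rest, stands anywhere from 8 to 38 mm out from the lug's entry face: not measured, to be found by feel. It is rigid and does not move when pressed.
- bore (a point): Centre of the bore (17.5 mm across) at the lug's entry face, 100 mm above the bench; axes as the vise's.
- bore_exit (a point): Centre of the bore at the lug's far face, 44 mm along +x from the entry; axes as the vise's.
- pin: Old hinge pin inside the bore: plain round steel, 16 mm thick, 40 mm long, about 63 g, within 2 mm of the bore's middle. Origin at its centre, x along it. A sprung plunger in the lug presses on it from above, so it slides only against a steady drag of several newtons, at most about 20 N; the plunger then presses on the drift's nose and drags on it in the same way, and keeps it in place.
- tray: Open aluminium catch tray, fixed on the bench behind the lug's far face: 130 mm along the vise's x, 110 mm wide, walls 35 mm high on three sides, open towards the lug, which it adjoins. Origin: centre of its underside, 88 mm along +x from the vise's origin; axes as the vise's.
- drift_grip (a point): Centre of the drift's handle, on its axis. The drift is one steel piece, about 300 g: a square handle 15 x 15 mm, 84 mm long, then a round head 30 mm across and 8 mm thick, then a round nose 15 mm thick, 88 mm long, its last 5 mm tapering to 9 mm. x: towards the nose; z: up. This point is 44 mm behind the head's nose-side face and 132 mm behind the nose's end.
- drift_tip (a point): Centre of the end of the drift's nose; axes as drift_grip's.
- rack: Fixed wooden rack in which the drift and a plain bar lie level, parallel, 80 mm apart (either way round), axes 55 mm above the bench; both lift straight up. Foot 10 mm thick; two fork walls 6 mm thick, 60 mm high, with notches 17 mm wide, stand about 84 mm ahead of and 40 mm behind the drift's handle centre. Origin: on the bench midway between the slots, x as the drift's.
- bar: Bystander: a plain round steel bar with no head, 15 mm thick, 180 mm long, lying in the other slot of the same rack (the two may be swapped). Not to be disturbed. Origin: on its axis, 92 mm from its handle-side end.
- coupling: Bystander: a pipe coupling, a plain ring 42 mm across and 40 mm high. Not to be disturbed. Origin: its underside.
- elbow: Bystander: a dark pipe elbow. Not to be disturbed. Origin: its underside.
- wrench: Bystander: a wrench lying flat. Not to be disturbed. Origin: its underside.
- oil: Bystander: a grey oil can, 56 mm across, 130 mm high. Not to be disturbed. Origin: its underside.
- tape: Bystander: a white roll of thread tape, 70 mm across, 18 mm high. Not to be disturbed. Origin: its underside.
- stub: Bystander: a short upright pipe stub, 34 mm across, 70 mm high. Not to be disturbed. Origin: its underside.
- hammer: Bystander: a hammer lying flat. Not to be disturbed. Origin: its underside.
Mind the look-alikes: they are no part of the job. What is shaped like the part that bears drift_grip but blue is not meant.

How it is judged:
By the outcome, as a careful person would: the job done as asked, in the order asked, and still so for the second after the job is handed in, with the robot touching nothing.
It also fails if it takes over 61 s, if anything falls off the work surface, if the arm or the gripper's body presses on something with over 40 N, if the wrist force passes 120 N, or if a joint passes its speed limit or range.

ROBOT

A 6-joint arm with a two-finger parallel gripper is mounted at the origin on the work surface. World frame = base frame: x ahead of the robot, y to its left, z up, the work surface at z = 0. Lengths are in m, angles in degrees, forces in N, time in s.
With the tool pointing down it reaches from about 0.375 to 0.9 m from the base axis. Payload 3.1 kg.
Tool frame: the origin (TCP) lies between the finger pads; the fingertips stand 11 mm ahead of it and the grasp point (between the pads) lies 8 mm behind it; z points along the fingers, y is the line along which they close (so a half turn about z gives the same grasp; the last joint's range is limited). The gripper opens to 87 mm and grips with 3 to 60 N. Pads are 19 mm wide; open, the fingers measure 117 mm over their backs; the gripper's body (75 mm by 190 mm) begins 51 mm behind the grasp point.
Start: joints at [65.747, 30.224, 82.088, -0, 67.689, -10.227], TCP at [0.151, 0.606, 0.234] pointing down, gripper open.
Joint ranges: [-176.69, 176.69], [-43.24, 126.21], [12.49, 139.97], [-82, 262], [0, 151.66], [-163.58, 163.58]. Speed limits (degrees/s): [159.86, 159.86, 180, 180, 180, 180].

INTERFACE

Orientations are given as a 3x3 rotation matrix whose columns are the frame's x, y, z axes.
In Python, from rig import bot gives the robot as it stands.
- The arm moves only by the tool apply_moves, never from a script. Its argument "steps" is a list that holds one entry, the list of rows, each a list of 7 numbers: the shift along the tool's x, y, z in cm, then the turn, a rotation vector about the tool's x, y, z in degrees, then the gripper command: -1 is shut, 1 is fully open, values between are in proportion. In form: [[[dx, dy, dz, rx, ry, rz, jaw], ...]]. A call has 1 to 20 rows; each row is the pose to reach, as a shift and turn from the pose commanded when the call began, along the tool's axes at that moment; what a row does not reach only later rows make up. A row lasts 1/8 s, in which the tool goes at most 62.5 mm and 10.7 degrees, less where a joint would pass 70% of its speed; a pose out of reach is approached as far as the arm can. A call with a gripper value outside its range is refused whole. The fingers move at their own pace and stop on an object; the grip force is fixed at half the most. Time passes only in rows, so rows that repeat a pose let the fingers close. It gives the time, the measured TCP pose, the force, the opening and the grip force at its end, in the units of the state.
- bot.read_state(): the state, without advancing time (a new reading comes with each control period).
- bot.capture(name): name is "scene" or "top"; returns the picture (400x640x3 uint8, blue, green, red); there is no depth.
- bot.camera_model(name): a dict with "intrinsics" (3x3 intrinsics, pixels), "k1" (the pictures are not rectified: a ray, as slopes to the right and down, at radius r is drawn at 1 + k1 r^2 times it, then the intrinsics apply), "R" (3x3) and "t" (3): a world point X has camera coordinates R X + t. Camera axes: x right, y down, z forward; pixel columns grow to the right and rows downward; lengths in m; the calibration is good to about 2 mm. A picture is of the moment at which its call begins. camera_model takes no time and is no camera call.
- bot.hand_in(): hands the job in; it is judged then, once.
The state is a dict: "time_s": time; "joint_positions": joint angles; "qvel": joint speeds; "tau": joint torques, N m; "position": TCP position; "tcp_rot": TCP orientation; "force": force on the tool from outside, world axes, zero at the start; "moment": the same for the moment, N m; "opening": opening from 0.0 (shut) to 1.0 (fully open); "grasp_force": force on a finger pad.
Only numpy, scipy, OpenCV 4.12 (cv2) and the standard library are available. Lean on these libraries where they do the work, as an engineer would, in place of code of your own. Each camera call takes 0.05 s, during which the arm holds its last target. There are 200 camera calls.

## Working session

There is one attempt and no reset: what is moved stays moved. The work goes in short steps, Python scripts to look and compute and a tool call to move; the robot and the scene stay as the last step left them, time stands still between calls to the robot, and variables do not carry over. Pictures are saved under pics/ and viewed, at most 10 in all, crops included, and the job is handed in when it is done.

Besides the shell and the picture viewer there is one more tool, called as name([rows], argument=value, ...), one row to a line, values as JSON. apply_moves: Moves the arm, as the interface text tells. Its arguments: {"type":"object","properties":{"steps":{"type":"array","items":{"type":"array","items":{"type":"array","items":{"type":"number"}}}}},"required":["steps"]}

```bash
mkdir -p pics; ls; python3 - <<'E'
from rig import bot
import cv2
for n in("scene","top"):
    im=bot.capture(n); cv2.imwrite(f"pics/{n}0.png",im)
    m=bot.camera_model(n); print(n,m)
s=bot.read_state(); print(s)
E
```

```text
pics
scene {'intrinsics': array([[403.60348718,   0.        , 316.88738823],
       [  0.        , 403.60348718, 205.81572345],
       [  0.        ,   0.        ,   1.        ]]), 'k1': -0.029852484014903907, 'R': array([[-0.57540195,  0.8176924 ,  0.01707997],
       [ 0.62255398,  0.4514375 , -0.63924231],
       [-0.53041412, -0.35718807, -0.76881568]]), 't': array([ 0.32069111, -0.24113523,  1.38858218])}
top {'intrinsics': array([[408.59984979,   0.        , 318.69638692],
       [  0.        , 408.59984979, 207.70404221],
       [  0.        ,   0.        ,   1.        ]]), 'k1': -0.08815738396440327, 'R': array([[ 0.01806031, -0.99980454,  0.00804462],
       [-0.99423781, -0.0188089 , -0.10553385],
       [ 0.10566454, -0.00609229, -0.99438317]]), 't': array([-0.02730025,  0.52189049,  1.21203769])}
{'time_s': 0.1, 'joint_positions': array([ 6.57482007e+01,  3.02733427e+01,  8.21481148e+01, -1.22299382e-03,
        6.76907685e+01, -1.02265110e+01]), 'qvel': array([-0.06997073, -0.02928248, -0.16408599, -0.09648013, -0.00942944,
        0.00341585]), 'tau': array([ 1.66486275e-04, -4.40985453e+01, -1.77150822e+01,  6.35054265e-02,
        5.33910154e-02, -3.40245515e-05]), 'position': array([0.15117195, 0.605786  , 0.23267783]), 'tcp_rot': array([[-9.70190695e-01,  2.42341487e-01, -7.86531079e-04],
       [ 2.42342541e-01,  9.70189092e-01, -1.79396493e-03],
       [ 3.28331745e-04, -1.93109803e-03, -9.99998082e-01]]), 'force': array([-0.64121856,  0.33139377, -0.44926454]), 'moment': array([ 0.00278121,  0.02509712, -0.06333101]), 'grasp_force': 0.0, 'opening': 1.0017528328533525}
```

View pics/scene0.png

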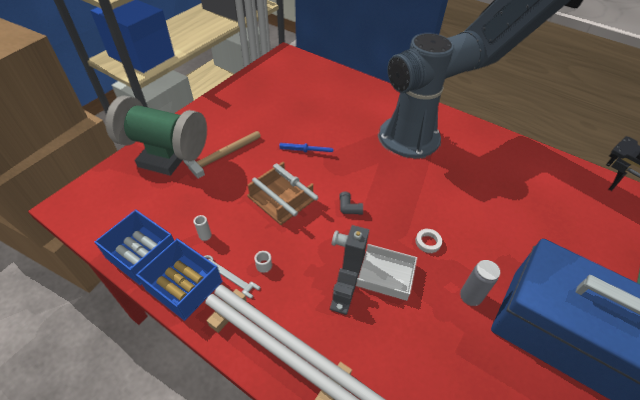

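View pics/top0.png

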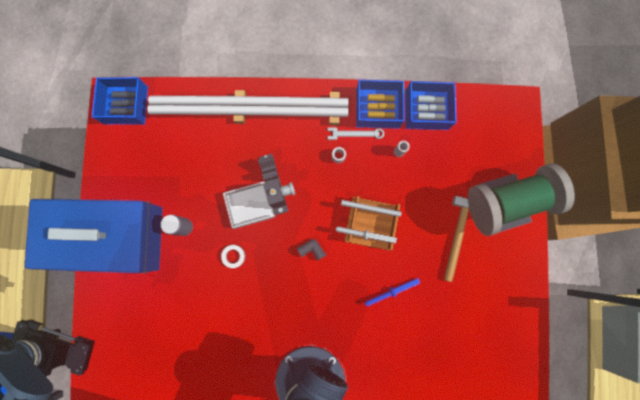

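The scene view shows the rack with two rods near (280,190), the vise with its ring nut at (340,240), and the tray at (385,270). The top view shows the rack at (370,222), the lug at (275,190), the nut at (289,189) and the tray at (250,205).

Three things could be taken for the drift. They are the upper rod at top (371,208), the lower rod at top (366,235), and the blue look-alike at top (392,292), which is excluded. A close crop should tell the two rods apart.

```bash
python3 - <<'E'
import cv2,numpy as np
a=cv2.imread("pics/top0.png")[190:260,325:415]; b=cv2.imread("pics/scene0.png")[155:225,240:330]
r=lambda i:cv2.resize(i,None,fx=6,fy=6,interpolation=cv2.INTER_CUBIC)[:,:]
r2=lambda i:cv2.resize(i,(396,308),interpolation=cv2.INTER_CUBIC)
v=cv2.imread("pics/top0.png")[145:235,215:305]; w=cv2.imread("pics/scene0.png")[220:320,320:420]
cv2.imwrite("pics/c1.png",np.vstack([np.hstack([r2(a),r2(b)]),np.hstack([cv2.resize(v,(396,290),interpolation=cv2.INTER_CUBIC),cv2.resize(w,(396,290),interpolation=cv2.INTER_CUBIC)])]))
E
```

```text
(no output)
```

View pics/c1.png

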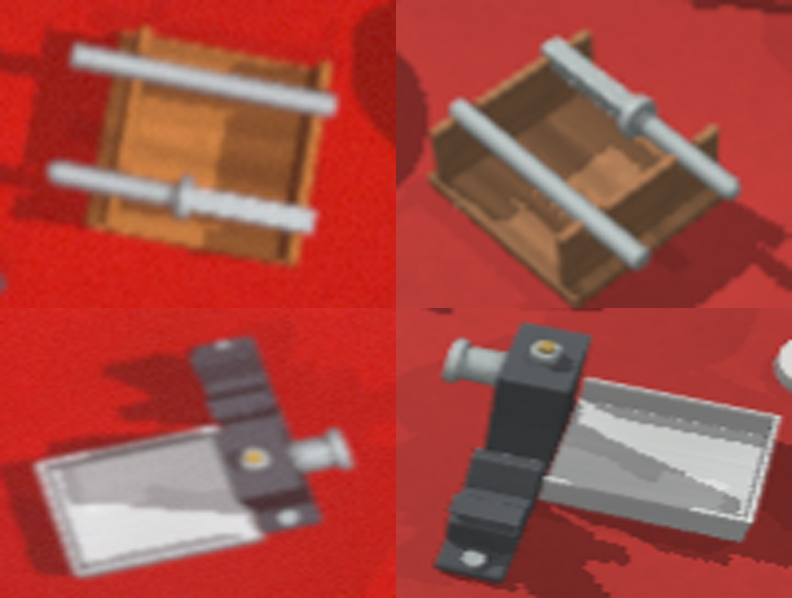

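The lower rod in the top view is the drift. It has a round head at top (366.6,234.8), a square handle to the right, and its nose to the left (world +y). The upper rod is the plain bar. The vise plunger is at top (272,191), the nut at about (289,189), and the tray lies to the left. Next I'll measure.

```bash
cat > h.py <<'E'
import numpy as np,cv2
from rig import bot
def ray(n,uv):
    m=bot.camera_model(n);K=m["intrinsics"]
    d=(np.array(uv,float)-K[:2,2])/K[0,0]; s=d.copy()
    for _ in range(20): s=d/(1+m["k1"]*(s@s))
    R=m["R"]; v=R.T@np.append(s,1); return -R.T@m["t"],v/np.linalg.norm(v)
def plane(n,uv,z):
    c,v=ray(n,uv); return c+v*(z-c[2])/v[2]
def tri(uvs,uvt):
    c1,v1=ray("scene",uvs);c2,v2=ray("top",uvt)
    st=np.linalg.lstsq(np.c_[v1,-v2],c2-c1,rcond=None)[0]
    p,q=c1+v1*st[0],c2+v2*st[1]; return (p+q)/2,np.linalg.norm(p-q)
def proj(n,X):
    m=bot.camera_model(n);x=m["R"]@X+m["t"];s=x[:2]/x[2]
    return s*(1+m["k1"]*(s@s))*m["intrinsics"][0,0]+m["intrinsics"][:2,2]
E
python3 - <<'E'
from h import *
for n,box in(("top",(335,185,405,255)),("top",(215,150,305,235)),("scene",(240,155,330,225)),("scene",(325,220,425,320))):
    im=cv2.imread(f"pics/{n}0.png"); x0,y0,x1,y1=box
    c=cv2.cvtColor(im,cv2.COLOR_BGR2HSV)[y0:y1,x0:x1]
    m=((c[...,1]<70)&(c[...,2]>110)).astype(np.uint8)
    k,l,st,ce=cv2.connectedComponentsWithStats(m)
    print(n,box)
    for i in range(1,k):
        if st[i,4]<8: continue
        p=np.argwhere(l==i)[:,::-1]+[x0,y0]
        mu=p.mean(0); w,v=np.linalg.eigh(np.cov(p.T)); t=(p-mu)@v[:,1]
        print(st[i,4],mu.round(1),"axis",v[:,1].round(3),"ends",(mu+v[:,1]*t.min()).round(1),(mu+v[:,1]*t.max()).round(1))
        if st[i,4]>500:
            print(cv2.approxPolyDP(cv2.convexHull(p.astype(np.float32)),3,True)[:,0].tolist())
    g=((c[...,0]>12)&(c[...,0]<30)&(c[...,1]>80)&(c[...,2]>110))
    print("gold",(np.argwhere(g)[:,::-1]+[x0,y0]).mean(0) if g.sum() else None, g.sum())
im1=cv2.imread("pics/top0.png")[172:208,252:304];im2=cv2.imread("pics/scene0.png")[224:264,325:375]
im3=cv2.imread("pics/top0.png")[222:250,330:402]
f=lambda i,s:cv2.resize(i,None,fx=s,fy=s,interpolation=cv2.INTER_NEAREST)
o=np.zeros((600,800,3),np.uint8)
for a,x,y in((f(im1,7),0,0),(f(im2,7),400,0),(f(im3,10),0,300)): o[y:y+a.shape[0],x:x+a.shape[1]]=a[:600-y,:800-x]
cv2.imwrite("pics/c2.png",o)
E
```

```text
top (335, 185, 405, 255)
307 [371.1 207.9] axis [-0.981 -0.195] ends [400.1 213.7] [341. 202.]
338 [367.2 234.6] axis [-0.981 -0.194] ends [395.2 240.1] [335.9 228.4]
gold [366.5659164  223.39067524] 622
top (215, 150, 305, 235)
13 [265.9 156.1] axis [-0.94   0.342] ends [269. 155.] [263.  157.1]
1806 [252.  203.2] axis [-0.936  0.352] ends [293.  187.8] [226.4 212.8]
[[294.0, 193.0], [272.0, 217.0], [237.0, 227.0], [231.0, 225.0], [223.0, 195.0], [261.0, 182.0], [291.0, 183.0]]
32 [280.3 209.5] axis [-0.974  0.227] ends [283.2 208.8] [277.1 210.3]
gold [272.125 191.125] 8
scene (240, 155, 330, 225)
278 [294.6 180.6] axis [-0.782 -0.624] ends [316.8 198.3] [273.8 164. ]
291 [274.4 196.1] axis [-0.772 -0.636] ends [295.1 213.1] [252.7 178.2]
gold [278.45665446 196.31746032] 819
scene (325, 220, 425, 320)
138 [420.4 239.7] axis [0.021 1.   ] ends [420.2 229.1] [420.6 251.1]
147 [339.3 237.7] axis [-0.98  -0.199] ends [347.1 239.3] [332.5 236.3]
33 [357.2 234.3] axis [-0.999 -0.04 ] ends [361.  234.4] [353.9 234.1]
2329 [387.  271.8] axis [-0.94  -0.342] ends [413.6 281.4] [361.3 262.4]
[[416.0, 257.0], [406.0, 300.0], [357.0, 285.0], [368.0, 244.0]]
27 [339.2 306. ] axis [-0.974 -0.226] ends [342.1 306.7] [336.2 305.3]
gold [357.64285714 232.92857143] 14
```

View pics/c2.png

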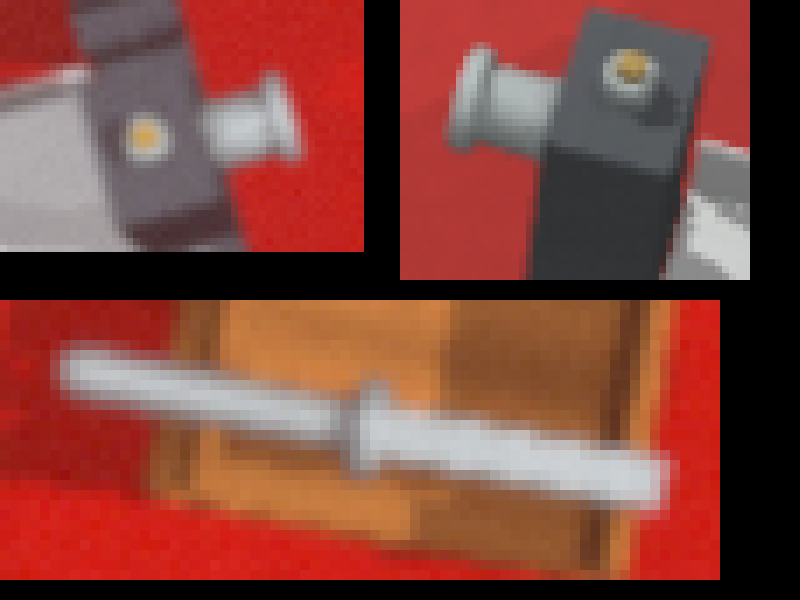

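Zooming in, the plunger screw centre is at top (272.2,190.9) and scene (357.4,232.9). The nut's outer face centre is near top (292.5,188.5) and scene (332,237). The drift's nose end is at top (336,228.5), its head at about (366,234.5) and its handle end at (396,240).

```bash
python3 - <<'E'
from h import *
np.set_printoptions(precision=4,suppress=True)
ang=lambda d:np.degrees(np.arctan2(d[1],d[0]))
# drift
a=plane("top",(396,240.2),.055);b=plane("top",(335.5,228.3),.055)
print("top ends",a,b,np.linalg.norm(a-b),ang(b-a))
h=plane("top",(366.3,234.5),.055);print("head",h)
for s in("tip",):
    print("tri tip",tri((317,198.5),(335.7,228.4)),"tri end",tri((273.5,164),(395.6,240.2)))
a2=plane("scene",(273.3,163.6),.055);b2=plane("scene",(317.2,198.7),.055);print("scene ends",a2,b2,np.linalg.norm(a2-b2),ang(b2-a2))
a=plane("top",(400.5,213.8),.055);b=plane("top",(340.6,201.9),.055);print("bar",(a+b)/2,np.linalg.norm(a-b),ang(b-a))
# plunger
print("plunger",plane("top",(272.2,190.9),.145),plane("scene",(357.4,232.9),.145),tri((357.4,232.9),(272.2,190.9)))
# tube centreline: per-column mid rows of grey shank/nut
for n,box in(("top",(281,176,297,200)),("scene",(329,226,350,250))):
    im=cv2.imread(f"pics/{n}0.png");x0,y0,x1,y1=box
    c=cv2.cvtColor(im,cv2.COLOR_BGR2HSV)[y0:y1,x0:x1]
    m=((c[...,1]<90)&(c[...,2]>105))
    print(n);print("\n".join("".join("#" if q else "." for q in r) for r in m))
# tray edges: subpixel via mask hull, fit lines
for n,box in(("top",(218,178,285,232)),("scene",(350,240,420,305))):
    im=cv2.imread(f"pics/{n}0.png");x0,y0,x1,y1=box
    c=cv2.cvtColor(im,cv2.COLOR_BGR2HSV)[y0:y1,x0:x1]
    m=((c[...,1]<110)&(c[...,2]>80))
    if n=="top":
        for nm,xs,f in(("up",range(228,256,3),0),("low",range(240,266,3),-1)):
            P=[]
            for x in xs:
                r=np.flatnonzero(m[:,x-x0]); P.append((x,r[f]+y0+(-.5 if f==0 else .5)))
            vx,vy,px,py=cv2.fitLine(np.float32(P),cv2.DIST_HUBER,0,.01,.01).ravel()
            q=[np.array([xx,py+(xx-px)*vy/vx]) for xx in (P[0][0],P[-1][0])]
            for z in (.035,.0): 
                A,B=[plane(n,u,z) for u in q]; print(nm,z,A,B,ang(A-B))
E
```

```text
top ends [ 0.4271 -0.2478  0.055 ] [ 0.4592 -0.0682  0.055 ] 0.18247137367675004 79.87043526063086
head [ 0.4425 -0.1595  0.055 ]
tri tip (array([ 0.4592, -0.0693,  0.053 ]), np.float64(0.0008331923736505782)) tri end (array([ 0.4282, -0.2477,  0.0595]), np.float64(0.004612962130501826))
scene ends [ 0.4247 -0.2547  0.055 ] [ 0.4611 -0.0678  0.055 ] 0.19036214913434116 78.98022250085204
bar [ 0.5219 -0.1718  0.055 ] 0.1819568854170967 79.79765562114304
plunger [0.554  0.1122 0.145 ] [0.5565 0.1121 0.145 ] (array([0.5546, 0.1119, 0.1426]), np.float64(0.0011959706086257257))
top
................
................
................
................
................
................
................
.........##.....
........###.....
.....#######....
############....
#############...
#############...
#############...
#############...
##############..
##############..
##############..
#########...#...
#####...........
#...............
#...............
#...............
#...............
scene
.....................
.....................
.....................
.....................
.....................
......###............
.....#####...........
.....#######.........
.....###########.....
....################.
....###############..
....###############..
...################..
...###############...
...###############...
...###############...
...##############....
...##.....#######....
........#....###.....
...........#.........
.....................
.....................
.....................
.....................
up 0.035 [0.5693 0.2589 0.035 ] [0.5914 0.1773 0.035 ] 105.13719926441105
up 0.0 [0.5744 0.2666 0.    ] [0.5971 0.1826 0.    ] 105.13719926441105
low 0.035 [0.46  0.218 0.035] [0.4819 0.1463 0.035 ] 107.00324404352466
low 0.0 [0.462  0.2245 0.    ] [0.4845 0.1507 0.    ] 107.00324404352463
```

```bash
cat >> h.py <<'E'
from scipy.spatial.transform import Rotation as Ro
def Rt(yaw):
    c,s=np.cos(np.radians(yaw)),np.sin(np.radians(yaw)); return np.array([[c,s,0],[s,-c,0],[0,0,-1.]])
def row(pos,yaw,s=None):
    s=s or bot.read_state(); R=s["tcp_rot"]
    return np.r_[R.T@(np.array(pos)-s["position"])*100,Ro.from_matrix(R.T@Rt(yaw)).as_rotvec(degrees=True)].round(2).tolist()
E
python3 - <<'E'
from h import *
for p,y in(((.42,.25,.3),122),((.438,-.1875,.25),79.8),((.438,-.1875,.12),79.8)): print(row(p,y))
n=plane("top",(292.5,188.4),.1);print("nut",n,tri((331.7,237.2),(292.5,188.4)))
p=np.array([.5546,.1119]);print(np.degrees(np.arctan2(*(p-n[:2])[::-1])),np.linalg.norm(p-n[:2]))
E
```

```text
[-34.7, -28.02, -6.69, -0.11, 0.02, 43.98]
[-47.05, -70.02, -1.61, -0.1, 0.07, 86.18]
[-47.06, -69.99, 11.39, -0.1, 0.07, 86.18]
nut [0.56892391 0.05899547 0.1       ] (array([0.57096328, 0.05617203, 0.09732862]), np.float64(0.006796703350953414))
105.14962579885156 0.05480933413433002
```

apply_moves([
  [[-34.7, -28, -6.7, -0.1, 0, 44, 0], [-34.7, -28, -6.7, -0.1, 0, 44, 0], [-34.7, -28, -6.7, -0.1, 0, 44, 0], [-34.7, -28, -6.7, -0.1, 0, 44, 0], [-34.7, -28, -6.7, -0.1, 0, 44, 0], [-34.7, -28, -6.7, -0.1, 0, 44, 0], [-47, -70, -1.6, -0.1, 0.1, 86.2, 0], [-47, -70, -1.6, -0.1, 0.1, 86.2, 0], [-47, -70, -1.6, -0.1, 0.1, 86.2, 0], [-47, -70, -1.6, -0.1, 0.1, 86.2, 0], [-47, -70, -1.6, -0.1, 0.1, 86.2, 0], [-47, -70, -1.6, -0.1, 0.1, 86.2, 0], [-47, -70, -1.6, -0.1, 0.1, 86.2, 0], [-47, -70, -1.6, -0.1, 0.1, 86.2, 0], [-47, -70, -1.6, -0.1, 0.1, 86.2, 0], [-47, -70, 8.4, -0.1, 0.1, 86.2, 0], [-47, -70, 8.4, -0.1, 0.1, 86.2, 0], [-47, -70, 8.4, -0.1, 0.1, 86.2, 0]],
])

```text
time_s: 2.35
position: [0.4355, -0.1841, 0.1474]
tcp_rot: [[0.177, 0.984, -0.006], [0.984, -0.177, 0.007], [0.006, -0.007, -1.0]]
force: [0.8, -0.5, 0.4]
opening: 0.497
grasp_force: 0.0
```

```bash
python3 - <<'E'
from h import *
s=bot.read_state();print(s["time_s"],s["position"],s["force"],s["opening"]);print(row((.438,-.1875,.1),79.8),row((.438,-.1875,.047),79.8))
for n,b in(("top",(222,320)),("scene",(0,0))):
    cv2.imwrite(f"pics/{n}1.png",bot.capture(n))
a=cv2.imread("pics/top1.png")[185:265,325:415];b=cv2.imread("pics/scene1.png")[115:225,230:340]
f=lambda i:cv2.resize(i,(400,400),interpolation=cv2.INTER_CUBIC)
cv2.imwrite("pics/c3.png",np.hstack([f(a),f(b)]))
E
```

```text
2.35 [ 0.43549244 -0.18413324  0.14735812] [ 0.84448205 -0.52863319  0.36871578] 0.4974565770892325
[-0.32, 0.34, 4.73, -0.42, -0.35, 0.02] [-0.35, 0.38, 10.03, -0.42, -0.35, 0.02]
```

View pics/c3.png

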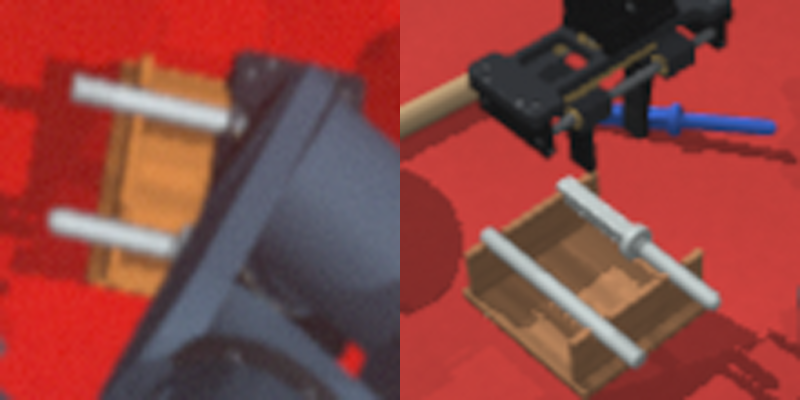

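The scene crop shows the open fingers above the drift's handle at about (580,190), with the rack and both rods undisturbed. I'll settle above it and then go down.

apply_moves([
  [[-0.3, 0.3, 4.7, -0.4, -0.3, 0, 0], [-0.3, 0.3, 4.7, -0.4, -0.3, 0, 0], [-0.3, 0.3, 4.7, -0.4, -0.3, 0, 0], [-0.3, 0.3, 4.7, -0.4, -0.3, 0, 0]],
])

```text
time_s: 2.95
position: [0.4413, -0.1907, 0.1045]
tcp_rot: [[0.177, 0.984, 0.01], [0.984, -0.177, -0.007], [-0.005, 0.011, -1.0]]
force: [0.0, 0.7, 0.3]
opening: 0.5
grasp_force: 0.0
```

```bash
python3 - <<'E'
from h import *
s=bot.read_state();print(s["time_s"],s["position"],s["qvel"].round(2));print(row((.438,-.1875,.047),79.8))
E
```

```text
2.95 [ 0.44127446 -0.19065158  0.10452464] [-0.04  0.24  0.26  0.04 -0.32  0.04]
[0.28, -0.44, 5.75, 0.6, 0.27, -0.01]
```

apply_moves([
  [[0.3, -0.4, 2.5, 0.5, 0.3, 0, 0], [0.3, -0.4, 4, 0.5, 0.3, 0, 0], [0.3, -0.4, 5, 0.5, 0.3, 0, 0], [0.3, -0.4, 5.7, 0.5, 0.3, 0, 0], [0.3, -0.4, 5.7, 0.5, 0.3, 0, 0], [0.3, -0.4, 5.7, 0.5, 0.3, 0, 0], [0.3, -0.4, 5.7, 0.5, 0.3, 0, -1], [0.3, -0.4, 5.7, 0.5, 0.3, 0, -1], [0.3, -0.4, 5.7, 0.5, 0.3, 0, -1], [0.3, -0.4, 5.7, 0.5, 0.3, 0, -1], [0.3, -0.4, 5.7, 0.5, 0.3, 0, -1]],
])

```text
time_s: 4.32
position: [0.4372, -0.1867, 0.0456]
tcp_rot: [[0.178, 0.984, -0.001], [0.984, -0.178, 0.002], [0.002, -0.001, -1.0]]
force: [0.1, -0.4, -0.3]
opening: 0.165
grasp_force: 30.0
```

```bash
python3 - <<'E'
from h import *
s=bot.read_state();print(s["time_s"],s["position"],s["qvel"].round(2),s["force"],s["moment"],s["grasp_force"],s["opening"]*87);print(s["tcp_rot"].round(4),row((.438,-.1875,.047),79.8))
E
```

```text
4.325 [ 0.43723538 -0.18668893  0.04560161] [-0.05  0.01 -0.04 -0.09 -0.06 -0.03] [ 0.08905656 -0.36493553 -0.30995737] [-0.08896481  0.0563242  -0.01148377] 29.99941097572446 14.336589012453688
[[ 0.1776  0.9841 -0.0011]
 [ 0.9841 -0.1775  0.0024]
 [ 0.0022 -0.0015 -1.    ]] [-0.07, 0.09, -0.14, -0.08, -0.12, -0.03]
```

```bash
python3 - <<'E'
from h import *
for p,y in(((.438,-.1875,.2),79.8),((.6086,-.0802,.2),105.7),((.6086,-.0802,.0906),105.7)): print(row(p,y))
print(plane("top",(339,155),.04),plane("top",(402,148),.07))
E
```

```text
[-0.03, 0.07, -15.44, -0.08, -0.12, -0.03]
[13.56, 14.95, -15.43, -0.06, -0.14, -25.93]
[13.53, 14.97, -4.49, -0.06, -0.14, -25.93]
[ 0.68391079 -0.07661117  0.04      ] [ 0.70253071 -0.26387781  0.07      ]
```

apply_moves([
  [[0, 0, -1, 0, 0, 0, -1], [0, 0, -3, 0, 0, 0, -1], [0, 0, -6, 0, 0, 0, -1], [0, 0, -10, 0, 0, 0, -1], [0, 0, -13, 0, 0, 0, -1], [3, 3, -15, 0, 0, -6, -1], [6, 6, -15, 0, 0, -12, -1], [9, 10, -15, 0, 0, -18, -1], [12, 13.5, -15, 0, 0, -23, -1], [13.5, 15, -15, 0, 0, -25.9, -1], [13.5, 15, -15, 0, 0, -25.9, -1], [13.5, 15, -12, 0, 0, -25.9, -1], [13.5, 15, -9, 0, 0, -25.9, -1], [13.5, 15, -6.5, 0, 0, -25.9, -1], [13.5, 15, -5, 0, 0, -25.9, -1], [13.5, 15, -4.5, 0, 0, -25.9, -1], [13.5, 15, -4.5, 0, 0, -25.9, -1], [13.5, 15, -4.5, 0, 0, -25.9, -1], [13.5, 15, -4.5, 0, 0, -25.9, -1]],
])

```text
time_s: 6.7
position: [0.6094, -0.0806, 0.0915]
tcp_rot: [[-0.27, 0.963, 0.0], [0.963, 0.27, 0.002], [0.002, 0.001, -1.0]]
force: [-0.4, -0.2, -2.1]
opening: 0.168
grasp_force: 30.0
```

```bash
python3 - <<'E'
from h import *
np.set_printoptions(precision=4,suppress=True)
s=bot.read_state();print(s["time_s"],s["position"],s["qvel"].round(2),s["force"],s["moment"],s["grasp_force"],s["opening"]*87);print(s["tcp_rot"],row((.6086,-.0802,.0906),105.7))
for n in("top","scene"): cv2.imwrite(f"pics/{n}2.png",bot.capture(n))
a=cv2.imread("pics/top2.png")[165:240,255:355];b=cv2.imread("pics/scene2.png")[170:270,270:370]
f=lambda i,x:cv2.resize(i,None,fx=x,fy=x,interpolation=cv2.INTER_NEAREST)
o=np.zeros((400,800,3),np.uint8);o[:300,:400]=f(a,4);o[:,400:]=f(b,4)
cv2.imwrite("pics/c4.png",o)
E
```

```text
6.7 [ 0.6094 -0.0806  0.0915] [ 0.07  0.19  0.16 -0.   -0.08  0.03] [-0.4187 -0.1988 -2.1089] [-0.1716  0.0298  0.0225] 29.99940225854516 14.623563302253807
[[-0.2703  0.9628  0.0004]
 [ 0.9628  0.2703  0.002 ]
 [ 0.0018  0.0009 -1.    ]] [0.06, -0.06, 0.09, 0.05, -0.1, -0.02]
```

View pics/c4.png

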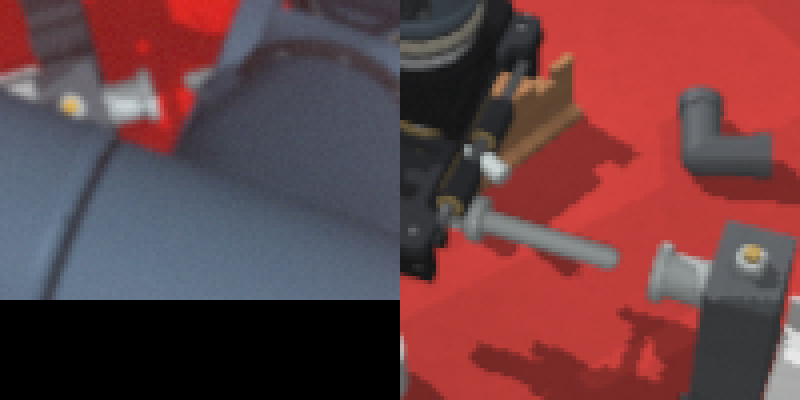

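The drift is held level and points at the nut. In the scene crop the nose runs (480,222) to (615,258) with the nut face at about (662,271). The top crop shows only the tip at (190,78), because the arm hides the rest. Next I'll compare centre lines numerically.

```bash
python3 - <<'E'
from h import *
np.set_printoptions(precision=2,suppress=True)
def mids(n,box,ax,thr=(90,105)):
    im=cv2.imread(f"pics/{n}2.png");x0,y0,x1,y1=box
    c=cv2.cvtColor(im,cv2.COLOR_BGR2HSV)[y0:y1,x0:x1].astype(int)
    # soft non-redness for subpixel width
    w=np.clip((200-c[...,1])/150.,0,1)
    return w
w=mids("scene",(388-0,0,1,1),0) if 0 else None
for n,box in(("scene",(389,218,426,241)),("top",(296,178,308,196))):
    pass
im=cv2.imread("pics/scene2.png").astype(int)
# nose: columns 393..422 (crop x=(c-270)*4+400 -> c=270+(x-400)/4)
def scan(im,cols,r0,r1):
    P=[]
    for c in cols:
        col=im[r0:r1,c]; g=np.clip((col[:,1]-60)/80.,0,1)  # green channel: red bg is low
        P.append((c,(g*np.arange(r0,r1)).sum()/g.sum(),g.sum()))
    return np.array(P)
N=scan(im,range(294,322,3),220,240);print(N)
S=scan(im,range(341,348),233,250);print(S)
T=cv2.imread("pics/top2.png")[180:196,278:306];print(T[...,1])
s=bot.read_state();tip=s["position"]+s["tcp_rot"]@[.1195,0,-.0094]
for z in("scene","top"):
    print(z,"tip",proj(z,tip),"head",proj(z,s["position"]+s["tcp_rot"]@[.032,0,-.0094]),[proj(z,np.array([.5546,.1119,.1])-np.array([-.2706,.9627,0])*k) for k in(.022,.055)])
E
```

```text
[[294.   226.06   5.3 ]
 [297.   226.8    5.24]
 [300.   227.97   5.5 ]
 [303.   228.63   5.19]
 [306.   229.28   5.16]
 [309.   229.89   5.55]
 [312.   230.45   5.81]
 [315.   230.91   6.  ]
 [318.   231.94   6.1 ]
 [321.   232.94   5.86]]
[[341.   238.8   11.35]
 [342.   239.19  11.3 ]
 [343.   239.36  11.35]
 [344.   239.48  11.39]
 [345.   239.02   9.7 ]
 [346.   238.47   8.11]
 [347.   238.47   7.04]]
[[ 72  56  38  36  35  30  36  34  35  33  31  36  35  36  36  37  35  28
   31  36  35  34  37  38  36  33  33  33]
 [ 82  64  42  37  30  37  34  36  31  35  40  41  50  47  39  34  37  34
   35  35  40  32  35  33  42  40  49  53]
 [ 86  66  48  36  36  34  32  35  35  32  44  66  85  79  56  39  37  29
   33  34  35  36  40  46  61  65  79  95]
 [ 97  70  45  38  36  33  29  34  37  40  58  93 113 111  76  45  36  36
   33  38  36  32  45  76 104 117 117 125]
 [ 99  78  51  42  38  36  39  50  54  69  84 109 133 126  91  54  37  34
   34  34  37  36  64 108 129 138 138 125]
 [106  83  66  63  62  63  76  83  96 105 111 128 141 138 105  68  42  37
   34  39  39  39  61 103 129 1
[... 676 characters left out ...]
  37  34  37  38  46  49  62  63  56]
 [107 107 110 126 162 186 191 199 200 197 193 184 160 154 176 179 141  81
   48  37  35  37  38  45  58  61  57  55]
 [108 108 109 117 149 168 178 177 180 176 170 157 129 121 148 161 137  89
   51  37  39  38  36  51  61  59  54  49]
 [102 106 107 109 129 146 154 150 149 142 129 115  89  83 105 122 109  72
   46  40  38  36  43  54  62  54  46  51]
 [ 86  96 101 101 105 118 124 113 103  94  79  63  53  47  65  74  66  51
   37  33  36  36  46  61  60  51  50  51]]
scene tip [324.48 233.9 ] head [291.4  224.15] [array([347.31, 240.68]), array([334.41, 236.87])]
top tip [301.09 185.78] head [330.55 178.24] [array([281.38, 191.08]), array([292.52, 188.21])]
```

Prediction and picture agree to about 1 mm, well inside the nut's 23 mm hole. Moving in gently.

apply_moves([
  [[0.6, -0.05, 0.1, 0, 0, 0, -1], [1.2, -0.05, 0.1, 0, 0, 0, -1], [1.8, -0.05, 0.1, 0, 0, 0, -1], [2.4, -0.05, 0.1, 0, 0, 0, -1], [2.8, -0.05, 0.1, 0, 0, 0, -1], [3.2, -0.05, 0.1, 0, 0, 0, -1], [3.5, -0.05, 0.1, 0, 0, 0, -1], [3.8, -0.05, 0.1, 0, 0, 0, -1], [3.8, -0.05, 0.1, 0, 0, 0, -1]],
])

```text
time_s: 7.92
position: [0.598, -0.0439, 0.0897]
tcp_rot: [[-0.27, 0.963, -0.001], [0.963, 0.27, 0.003], [0.003, -0.001, -1.0]]
force: [0.6, -0.2, -3.2]
opening: 0.169
grasp_force: 30.0
```

```bash
cat >> h.py <<'E'
def st(axis=105.7):
    s=bot.read_state();R=s["tcp_rot"];u=np.array([np.cos(np.radians(axis)),np.sin(np.radians(axis)),0])
    p=s["position"]
    tip=p+R@[.1195,0,-.0094]
    print("t",s["time_s"],"along mm",((tip-[.5546,.1119,0])@u*1000+22).round(2),"lat",((tip-[.5546,.1119,0])@[u[1],-u[0],0]*1000).round(2),"z",(tip[2]*1000).round(2),"Ftool",(R.T@s["force"]).round(2),"Mtool",(R.T@s["moment"]).round(3),"err",Ro.from_matrix(R.T@Rt(axis)).as_rotvec(degrees=True).round(2),"grip",s["opening"]*87)
E
python3 -c "from h import *;st()"
```

```text
t 7.925 along mm -20.27 lat -0.38 z 99.4 Ftool [-0.33  0.52  3.16] Mtool [ 0.056 -0.125  0.011] err [-0.04 -0.16 -0.01] grip 14.662730173098675
```

apply_moves([
  [[0.3, 0, 0, 0, 0, 0, -1], [0.6, 0, 0, 0, 0, 0, -1], [0.9, 0, 0, 0, 0, 0, -1], [1.2, 0, 0, 0, 0, 0, -1], [1.4, 0, 0, 0, 0, 0, -1], [1.6, 0, 0, 0, 0, 0, -1], [1.6, 0, 0, 0, 0, 0, -1]],
])

```text
time_s: 8.8
position: [0.5937, -0.0285, 0.0897]
tcp_rot: [[-0.27, 0.963, -0.001], [0.963, 0.27, 0.002], [0.003, -0.001, -1.0]]
force: [0.3, -0.2, -3.3]
opening: 0.171
grasp_force: 30.0
```

```bash
python3 -c "from h import *;st()"
```

```text
t 8.8 along mm -4.29 lat -0.34 z 99.44 Ftool [-0.32  0.24  3.28] Mtool [ 0.054 -0.162 -0.042] err [-0.03 -0.16 -0.01] grip 14.867633954811218
```

apply_moves([
  [[0.2, 0, 0, 0, 0, 0, -1], [0.4, 0, 0, 0, 0, 0, -1], [0.6, 0, 0, 0, 0, 0, -1], [0.7, 0, 0, 0, 0, 0, -1], [0.8, 0, 0, 0, 0, 0, -1], [0.8, 0, 0, 0, 0, 0, -1]],
])

```text
time_s: 9.55
position: [0.592, -0.0215, 0.0899]
tcp_rot: [[-0.271, 0.963, -0.0], [0.963, 0.271, 0.002], [0.002, 0.0, -1.0]]
force: [0.9, -2.0, -2.7]
opening: 0.168
grasp_force: 30.0
```

```bash
python3 -c "from h import *;st()"
```

```text
t 9.55 along mm 2.97 lat -0.1 z 99.48 Ftool [-2.17  0.33  2.73] Mtool [ 0.053 -0.479 -0.066] err [ 0.   -0.1  -0.01] grip 14.606245482715591
```

apply_moves([
  [[0.1, 0, 0, 0, 0, 0, -1], [0.2, 0, 0, 0, 0, 0, -1], [0.3, 0, 0, 0, 0, 0, -1], [0.4, 0, 0, 0, 0, 0, -1], [0.4, 0, 0, 0, 0, 0, -1]],
])

```text
time_s: 10.18
position: [0.593, -0.0208, 0.0906]
tcp_rot: [[-0.272, 0.962, 0.004], [0.962, 0.272, -0.004], [-0.005, 0.003, -1.0]]
force: [1.8, -10.8, -3.2]
opening: 0.169
grasp_force: 30.0
```

```bash
python3 -c "from h import *;st()"
```

```text
t 10.175 along mm 3.39 lat 0.82 z 99.42 Ftool [-10.91  -1.22   3.21] Mtool [ 0.277 -2.007 -0.153] err [0.17 0.27 0.1 ] grip 14.743708842302816
```

apply_moves([
  [[0.1, 0, 0, 0, 0, 0, -1], [0.15, 0, 0, 0, 0, 0, -1], [0.2, 0, 0, 0, 0, 0, -1], [0.2, 0, 0, 0, 0, 0, -1]],
])

```text
time_s: 10.68
position: [0.5934, -0.0202, 0.0909]
tcp_rot: [[-0.273, 0.962, 0.006], [0.962, 0.273, -0.006], [-0.007, 0.004, -1.0]]
force: [2.0, -15.4, -3.0]
opening: 0.168
grasp_force: 30.1
```

```bash
python3 -c "from h import *;st()"
```

```text
t 10.675 along mm 3.86 lat 1.23 z 99.42 Ftool [-15.33  -2.32   3.06] Mtool [ 0.322 -2.545 -0.199] err [0.24 0.42 0.13] grip 14.646219577030786
```

apply_moves([
  [[0, -0.1, 0, 0.2, 0.4, 0.1, -1], [0, -0.1, 0, 0.2, 0.4, 0.1, -1], [0.1, -0.1, 0, 0.2, 0.4, 0.1, -1], [0.1, -0.1, 0, 0.2, 0.4, 0.1, -1]],
])

```text
time_s: 11.18
position: [0.5923, -0.0194, 0.0908]
tcp_rot: [[-0.271, 0.963, 0.001], [0.963, 0.271, 0.0], [-0.0, 0.001, -1.0]]
force: [2.9, -13.8, -3.8]
opening: 0.168
grasp_force: 30.0
```

```bash
python3 -c "from h import *;st()"
```

```text
t 11.175 along mm 4.88 lat 0.77 z 100.18 Ftool [-14.12  -0.92   3.77] Mtool [ 0.282 -2.509 -0.22 ] err [0.07 0.01 0.  ] grip 14.590780303168312
```

apply_moves([
  [[0.1, 0, 0, 0, 0, 0, -1], [0.2, 0, 0, 0, 0, 0, -1], [0.3, -0.05, 0, 0, 0, 0, -1], [0.4, -0.05, 0, 0, 0, 0, -1], [0.5, -0.05, 0, 0, 0, 0, -1], [0.5, -0.05, 0, 0, 0, 0, -1]],
])

```text
time_s: 11.92
position: [0.5905, -0.0146, 0.0909]
tcp_rot: [[-0.27, 0.963, 0.001], [0.963, 0.27, 0.001], [0.0, 0.001, -1.0]]
force: [2.6, -11.8, -2.6]
opening: 0.168
grasp_force: 30.0
```

```bash
python3 - <<'E'
from h import *
st()
s=bot.read_state();print("predicted tip/head px", proj("scene",s["position"]+s["tcp_rot"]@[.028,0,-.0094]))
im=bot.capture("scene");cv2.imwrite("pics/scene3.png",im)
cv2.imwrite("pics/c5.png",cv2.resize(im[175:325,270:430],(800,750),interpolation=cv2.INTER_CUBIC)[:600])
E
```

```text
t 11.925 along mm 10.05 lat 0.33 z 100.29 Ftool [-12.02  -0.7    2.59] Mtool [ 0.195 -2.384 -0.091] err [ 0.07 -0.01 -0.01] grip 14.640606854522671
predicted tip/head px [315.73277649 231.39294038]
```

View pics/c5.png

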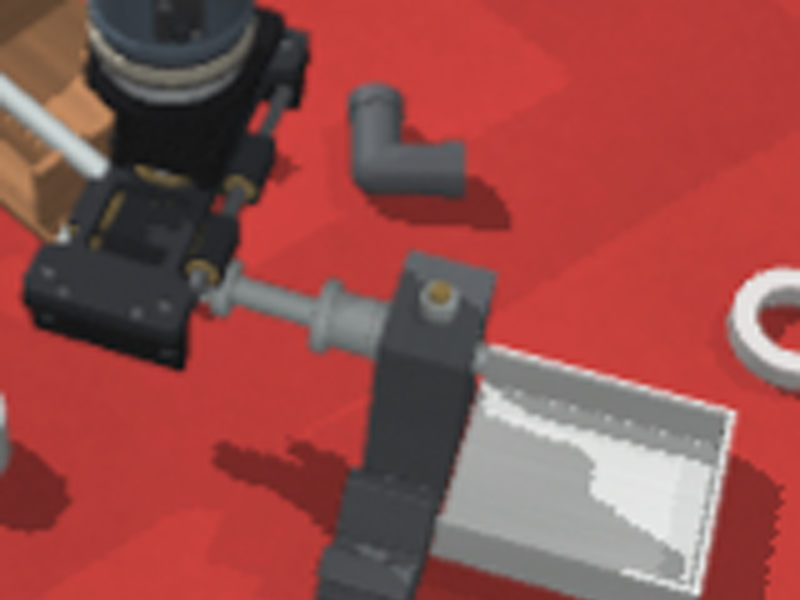

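The crop shows the old pin's end just showing on the lug's far face at (485,360). The drift's head is at (232,290), where predicted, so it hasn't slipped in the grip. I'll continue.

apply_moves([
  [[0.2, 0, 0, 0, 0, 0, -1], [0.4, 0, 0, 0, 0, 0, -1], [0.6, 0, 0, 0, 0, 0, -1], [0.8, 0, 0, 0, 0, 0, -1], [1.0, 0, 0, 0, 0, 0, -1], [1.2, 0, 0, 0, 0, 0, -1], [1.4, 0, 0, 0, 0, 0, -1], [1.5, 0, 0, 0, 0, 0, -1], [1.5, 0, 0, 0, 0, 0, -1]],
])

```text
time_s: 13.1
position: [0.5825, 0.0053, 0.0898]
tcp_rot: [[-0.269, 0.963, -0.007], [0.963, 0.269, 0.009], [0.011, -0.005, -1.0]]
force: [0.4, -0.8, -3.4]
opening: 0.165
grasp_force: 30.0
```

```bash
python3 -c "from h import *;st()"
```

```text
t 13.1 along mm 31.25 lat -1.68 z 100.47 Ftool [-0.9   0.22  3.36] Mtool [-0.058 -0.214  0.029] err [-0.26 -0.6  -0.11] grip 14.339010578574856
```

apply_moves([
  [[0.1, 0.1, 0, -0.2, -0.4, -0.1, -1], [0.3, 0.1, 0, -0.2, -0.4, -0.1, -1], [0.5, 0.1, 0, -0.2, -0.4, -0.1, -1], [0.7, 0.1, 0, -0.2, -0.4, -0.1, -1], [0.9, 0.1, 0, -0.2, -0.4, -0.1, -1], [1.0, 0.1, 0, -0.2, -0.4, -0.1, -1], [1.0, 0.1, 0, -0.2, -0.4, -0.1, -1]],
])

```text
time_s: 13.98
position: [0.581, 0.0148, 0.09]
tcp_rot: [[-0.27, 0.963, -0.002], [0.963, 0.27, 0.003], [0.003, -0.001, -1.0]]
force: [0.6, -0.5, -2.5]
opening: 0.17
grasp_force: 30.0
```

```bash
python3 -c "from h import *;st()"
```

```text
t 13.975 along mm 40.82 lat -0.82 z 99.77 Ftool [-0.68  0.41  2.51] Mtool [ 0.05 -0.08 -0.02] err [-0.04 -0.18 -0.02] grip 14.795772933474199
```

```bash
python3 - <<'E'
from h import *
im=bot.capture("scene");cv2.imwrite("pics/scene4.png",im)
cv2.imwrite("pics/c6.png",cv2.resize(im[205:305,300:420],(720,600),interpolation=cv2.INTER_CUBIC))
E
```

```text
(no output)
```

View pics/c6.png

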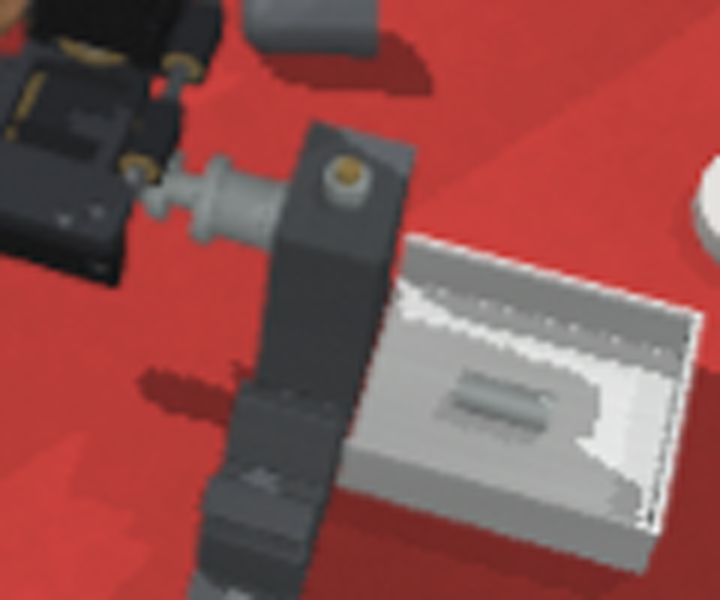

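The old pin lies in the tray at (500,400). The head at (160,190) is about a dozen mm short of the nut at (210,200). I'll go on gently.

apply_moves([
  [[0.2, 0.05, 0, 0, -0.1, 0, -1], [0.4, 0.05, 0, 0, -0.1, 0, -1], [0.6, 0.05, 0, 0, -0.1, 0, -1], [0.8, 0.05, 0, 0, -0.1, 0, -1], [0.9, 0.05, 0, 0, -0.1, 0, -1], [0.9, 0.05, 0, 0, -0.1, 0, -1]],
])

```text
time_s: 14.78
position: [0.579, 0.0236, 0.09]
tcp_rot: [[-0.27, 0.963, -0.001], [0.963, 0.27, 0.001], [0.001, -0.001, -1.0]]
force: [-0.8, -0.1, -3.6]
opening: 0.164
grasp_force: 30.0
```

```bash
python3 -c "from h import *;st()"
```

```text
t 14.775 along mm 49.84 lat -0.34 z 99.58 Ftool [ 0.16 -0.82  3.57] Mtool [ 0.204 -0.127 -0.028] err [-0.05 -0.08 -0.02] grip 14.27007229871198
```

apply_moves([
  [[0.1, 0, 0, 0, 0, 0, -1], [0.2, 0, 0, 0, 0, 0, -1], [0.3, 0, 0, 0, 0, 0, -1], [0.4, 0, 0, 0, 0, 0, -1], [0.4, 0, 0, 0, 0, 0, -1]],
])

```text
time_s: 15.4
position: [0.5784, 0.0266, 0.0901]
tcp_rot: [[-0.271, 0.963, -0.0], [0.963, 0.271, -0.0], [-0.0, -0.0, -1.0]]
force: [-0.8, -4.1, -2.6]
opening: 0.166
grasp_force: 30.0
```

```bash
python3 -c "from h import *;st()"
```

```text
t 15.4 along mm 52.9 lat -0.2 z 99.5 Ftool [-3.74 -1.9   2.6 ] Mtool [ 0.294 -0.81  -0.085] err [-0.02  0.01 -0.  ] grip 14.445907349799162
```

apply_moves([
  [[0.05, 0, 0, 0, 0, 0, -1], [0.1, -0.05, 0, 0, 0, 0, -1], [0.15, -0.05, 0, 0, 0.1, 0, -1], [0.15, -0.05, 0, 0, 0.1, 0, -1]],
])

```text
time_s: 15.9
position: [0.5784, 0.0267, 0.0902]
tcp_rot: [[-0.271, 0.963, 0.001], [0.963, 0.271, -0.0], [-0.001, 0.001, -1.0]]
force: [-0.0, -8.7, -3.7]
opening: 0.168
grasp_force: 30.0
```

```bash
python3 -c "from h import *;st()"
```

```text
t 15.9 along mm 53.01 lat -0.21 z 99.52 Ftool [-8.32 -2.39  3.74] Mtool [ 0.305 -1.469 -0.157] err [0.05 0.04 0.03] grip 14.642228686527217
```

apply_moves([
  [[0.05, 0, 0, 0, 0, 0, -1], [0.1, 0, 0, 0, 0, 0, -1], [0.1, 0, 0, 0, 0, 0, -1], [0.1, 0, 0, 0, 0, 0, -1]],
])

```text
time_s: 16.4
position: [0.5785, 0.0267, 0.0902]
tcp_rot: [[-0.272, 0.962, 0.002], [0.962, 0.272, -0.002], [-0.002, 0.001, -1.0]]
force: [1.1, -11.3, -4.3]
opening: 0.164
grasp_force: 30.0
```

```bash
python3 - <<'E'
from h import *
st()
im=bot.capture("scene");cv2.imwrite("pics/scene5.png",im)
cv2.imwrite("pics/c7.png",cv2.resize(im[215:260,310:370],(800,600),interpolation=cv2.INTER_CUBIC))
st()
E
```

```text
t 16.4 along mm 53.07 lat -0.19 z 99.35 Ftool [-11.12  -2.03   4.28] Mtool [ 0.399 -1.832 -0.231] err [0.06 0.12 0.05] grip 14.291075387375683
t 16.45 along mm 53.08 lat -0.19 z 99.36 Ftool [-10.66  -1.36   5.43] Mtool [ 0.434 -1.881 -0.227] err [0.06 0.12 0.05] grip 14.721646984570274
```

View pics/c7.png

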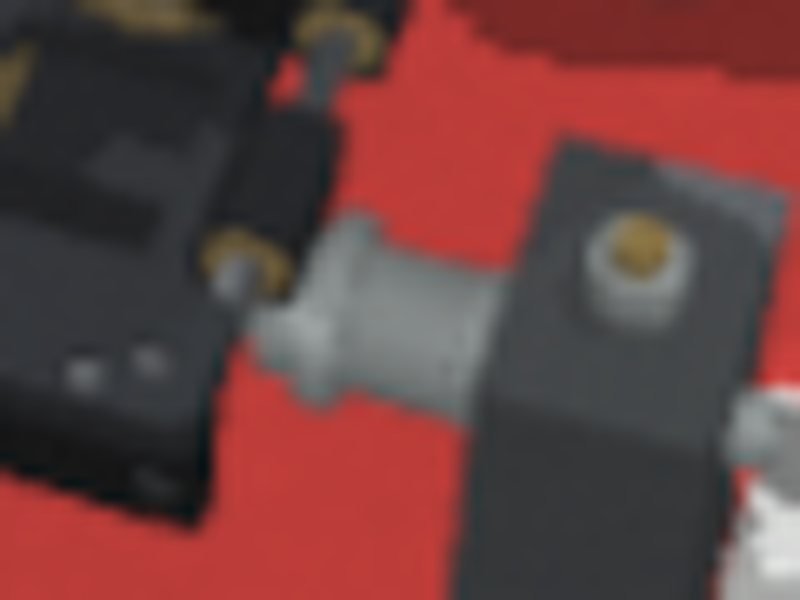

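The head sits against the nut at (310,320) and the nose shows beyond the lug at (755,430). The push is steady at 11 N, so I'll hold it.

apply_moves([
  [[0.01, 0, 0, 0, 0, 0, -1], [0.01, 0, 0, 0, 0, 0, -1], [0.01, 0, 0, 0, 0, 0, -1], [0.01, 0, 0, 0, 0, 0, -1], [0.01, 0, 0, 0, 0, 0, -1], [0.01, 0, 0, 0, 0, 0, -1], [0.01, 0, 0, 0, 0, 0, -1], [0.01, 0, 0, 0, 0, 0, -1]],
])

```text
time_s: 17.45
position: [0.5785, 0.0267, 0.0902]
tcp_rot: [[-0.272, 0.962, 0.002], [0.962, 0.272, -0.002], [-0.002, 0.001, -1.0]]
force: [0.8, -10.6, -4.5]
opening: 0.17
grasp_force: 30.1
```

```bash
python3 -c "from h import *;st()"
```

```text
t 17.45 along mm 53.08 lat -0.19 z 99.36 Ftool [-10.38  -2.07   4.52] Mtool [ 0.42  -1.851 -0.216] err [0.07 0.13 0.06] grip 14.770398686340021
```

apply_moves([
  [[0.03, 0, 0, 0, 0, 0, -1], [0.03, 0, 0, 0, 0, 0, -1], [0.03, 0, 0, 0, 0, 0, -1], [0.03, 0, 0, 0, 0, 0, -1], [0.03, 0, 0, 0, 0, 0, -1], [0.03, 0, 0, 0, 0, 0, -1], [0.03, 0, 0, 0, 0, 0, -1], [0.03, 0, 0, 0, 0, 0, -1]],
])

```text
time_s: 18.45
position: [0.5785, 0.0268, 0.0903]
tcp_rot: [[-0.272, 0.962, 0.002], [0.962, 0.272, -0.002], [-0.003, 0.001, -1.0]]
force: [0.7, -11.9, -4.5]
opening: 0.171
grasp_force: 30.1
```

```bash
python3 -c "from h import *;st()"
```

```text
t 18.45 along mm 53.09 lat -0.18 z 99.33 Ftool [-11.68  -2.53   4.56] Mtool [ 0.379 -2.006 -0.211] err [0.07 0.16 0.07] grip 14.90986620030881
```

apply_moves([
  [[-0.1, 0, 0, 0, 0, 0, -1], [-0.2, 0, 0, 0, 0, 0, -1], [-0.25, 0, 0, 0, 0, 0, -1], [-0.25, 0, 0, 0, 0, 0, -1]],
])

```text
time_s: 18.95
position: [0.5784, 0.0266, 0.0902]
tcp_rot: [[-0.271, 0.963, 0.001], [0.963, 0.271, 0.001], [0.001, 0.001, -1.0]]
force: [1.3, -6.0, -3.5]
opening: 0.169
grasp_force: 30.0
```

```bash
python3 -c "from h import *;st()"
```

```text
t 18.95 along mm 52.98 lat -0.17 z 99.71 Ftool [-6.15 -0.34  3.48] Mtool [ 0.168 -1.077 -0.109] err [ 0.05 -0.06 -0.  ] grip 14.734734707525147
```

apply_moves([
  [[-0.1, 0, 0, 0, 0, 0, -1], [-0.15, 0, 0, 0, 0, 0, -1], [-0.15, 0, 0, 0, 0, 0, -1], [-0.15, 0, 0, 0, 0, 0, 0], [-0.15, 0, 0, 0, 0, 0, 0], [-0.15, 0, 0, 0, 0, 0, 0], [-0.15, 0, 0, 0, 0, 0, 0], [-0.15, 0, 0, 0, 0, 0, 0]],
])

```text
time_s: 19.95
position: [0.5779, 0.026, 0.0901]
tcp_rot: [[-0.27, 0.963, -0.001], [0.963, 0.27, 0.003], [0.003, -0.0, -1.0]]
force: [0.1, -0.1, -0.6]
opening: 0.491
grasp_force: 0.0
```

```bash
python3 -c "from h import *;st()"
```

```text
t 19.95 along mm 52.49 lat -0.7 z 99.85 Ftool [-0.11  0.11  0.55] Mtool [ 0.124 -0.061 -0.019] err [-0.03 -0.16 -0.03] grip 42.69434140243525
```

apply_moves([
  [[0, 0, -1, 0, 0, 0, 0], [0, 0, -3, 0, 0, 0, 0], [0, 0, -6, 0, 0, 0, 0], [0, 0, -10, 0, 0, 0, 0], [0, 0, -15, 0, 0, 0, 0], [-5, -2, -18, 0, 0, 0, 0], [-10, -4, -20, 0, 0, 0, 0], [-15, -6, -20, 0, 0, 0, 0], [-20, -8, -20, 0, 0, 0, 0], [-25, -8, -20, 0, 0, 0, 0], [-25, -8, -20, 0, 0, 0, 0], [-25, -8, -20, 0, 0, 0, 0]],
])

```text
time_s: 21.45
position: [0.5682, -0.2363, 0.2895]
tcp_rot: [[-0.27, 0.963, -0.002], [0.963, 0.27, 0.004], [0.004, -0.001, -1.0]]
force: [-0.1, 0.2, -0.6]
opening: 0.497
grasp_force: 0.0
```

```bash
python3 - <<'E'
from h import *
st()
im=bot.capture("scene");cv2.imwrite("pics/scene6.png",im);t=bot.capture("top")
f=lambda i:cv2.resize(i,(400,400),interpolation=cv2.INTER_CUBIC)
cv2.imwrite("pics/c8.png",np.hstack([f(im[200:310,300:410]),f(t[140:250,220:330])]))
E
```

```text
t 21.45 along mm -197.46 lat -81.0 z 299.39 Ftool [0.23 0.01 0.61] Mtool [ 0.01  -0.075  0.011] err [-0.05 -0.23 -0.06] grip 43.25383932310297
```

View pics/c8.png

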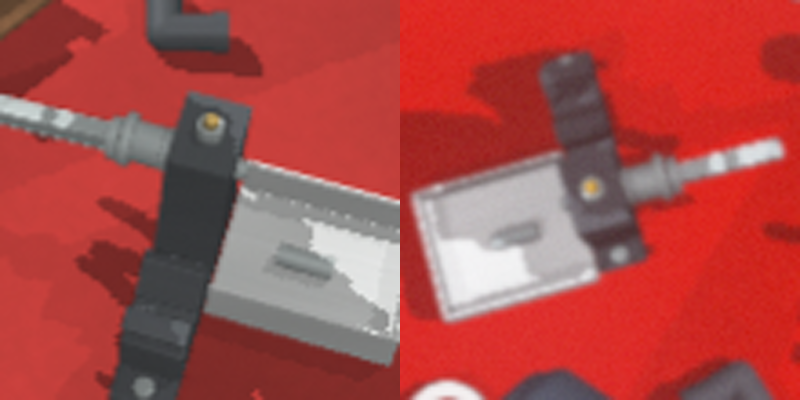

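Both views show the drift in the bore with its head against the nut, the pin in the tray, and the robot clear.

```bash
python3 -c "from rig import bot;print(bot.hand_in())"
```

```text
the job is handed in; nothing more can be done
None
```

The job is done and handed in at about 21.5 s: the old pin is in the catch tray, and the drift is left in the bore after its head was held against the ring nut at about 10–12 N for two seconds.

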